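Clear the bottle from under the lever and press the vial's cap home

TASK

An amber bottle has been left standing under the lever of the small bench press, in the way of its stroke: pick it out and stand it upright in the white spill tray next to the other one. Then pull the lever down until the white cap on the vial in the press is felt to be fully home, without forcing it hard enough to crack the glass, and keep hold of the lever to ease it slowly back up to its rest. Leave the vial standing in the press's cup, knock nothing over, and leave everything else on the bench where it is.

Things in the scene. Friction and masses are not known exactly. Their poses are not given: they have to be found in the camera images.
- press: hand lever cap press, cast iron, fixed. Origin: on the bench under the ram's axis; x points from its open front to its column at the back, y to its left, z up. Base plate 20 mm thick, x -75 to 140 mm, y -75 to 75 mm. The head overhangs the vial: x -22 to 128, y -33 to 33, z 143 to 225 mm; column x 68 to 128 mm. Only lever and ram move
- lever (a joint): lever angle, rad: 0 at rest (pointing to the press's front, 0.6 rad above level), growing as its front end is pulled down, at most 1.4. It drives the ram down 30 mm per rad. A spring pulls it back to 0; let go, it flies back. The cap is home at 0.8 to 1.1 rad, depending on the anvil's height, and the lever then goes solid. The bottle left under it stops it at about 0.65 rad
- lever_grip (a point): middle of the black round grip at the lever's end: a bar 24 mm across, about 75 mm long, in line with the lever, 157 mm from its axis. The lever swings in the press's x-z plane at press y = -64 mm; at rest this point is at press x -100 mm, 269 mm above the bench. Pull here, square to the lever: the spring is 3 N at rest, about 5 N low down; sliding the cap on adds about 7 N
- lever_axis (a point): the lever's turning axis, running along the press's y: press x = 30, y = -64, z = 180 mm. Ease the lever back at well under 0.2 m/s at the grip. Inward of the grip the lever is a steel bar 14 mm across
- cap (a joint): how far the vial's cap has been pushed on, m: 0 to 0.0015 at the start, 0.008 when fully home (a hard stop). It slides with about 40 N of friction and stays where it is left
- cap_top (a point): centre of the flat top of the vial's white cap (25 mm across, 16 mm tall); 69 mm above the vial's underside as it starts, 61 mm when home
- vial: the vial in the press: amber glass, 28 mm across, standing in the white cup under the ram with its white cap only started on. Origin: centre of its underside. Not to be handled. It cracks if the ram presses on it with more than 150 N, which takes some 33 N at the lever's grip
- anvil: the white cup (42 mm across, rim 6 mm above its inner floor, 32 mm wide inside) on a screw in the press's base that holds the vial under the ram. Origin: centre of the cup's inner floor, 34 to 42 mm above the bench. Fixed
- bottle: the bottle in the way, standing on the bench in front of the press's base under the lever. Same as bottle_a: 156 mm tall, body 60 mm across up to 108 mm, cap 36 mm across, 0.25 to 0.5 kg. Origin: centre of its underside. The lever over it (255 mm above the bench and up) bars the way from straight above; there is room with the fingers tilted about 45 degrees, from the front
- tray: white spill tray, 136 x 240 mm outside (long side along its y), walls 4 mm thick, 26 mm high, floor 4 mm thick. Fixed; left or right of the press. Origin: centre of its underside. bottle_a stands towards its -y end: the free place is at its +y end, about x = 0, y = +60 mm in the tray's frame
- bottle_a: bottle standing at the tray's -y end: amber glass, 156 mm tall; round body 60 mm across up to 108 mm, then shoulder and neck, blue screw cap 36 mm across from 132 to 156 mm; paper label. Origin: centre of its underside; yaw means nothing. Leave it standing where it is
- rack: grey tray full of closed vials with white caps, 136 x 250 x 73 mm (long side along its y), fixed, on the other side of the press from the spill tray. Origin: centre of its underside
- vial_b: a closed amber vial of the same kind as the one in the press (28 mm across, 61 mm tall), standing loose on the bench. Origin: centre of its underside. Leave it where it is
- vial_c: a closed amber vial of the same kind as the one in the press (28 mm across, 61 mm tall), standing loose on the bench. Origin: centre of its underside. Leave it where it is
- jar: amber jar with a blue lid, 66 mm across, 85 mm tall, loose. Origin: centre of its underside. Leave it where it is
- beaker: glass beaker, 68 mm across, 90 mm tall, loose. Origin: centre of its underside. Leave it where it is
- tape: roll of white tape lying flat, 72 mm across, 18 mm tall, loose. Origin: centre of its underside. Leave it where it is
- ram: the press's ram, origin at the centre of its flat underside, a round pad 32 mm across; 127 mm above the bench at rest, it comes straight down on the cap
Things that resemble listed ones, but are neither listed nor needed, are in the scene too. What is shaped like the bottle but yellow is not meant.

How it is judged (in metres and radians):
On the way, in this order (a step that is already met when the one before it is completed fails the run):
1. the bottle from under the lever stands upright in the spill tray, released (x of bottle in the frame of tray between -0.045 and 0.045 m and y of bottle in the frame of tray between -0.092 and 0.092 m and z of bottle in the frame of tray below 0.012 m and angle between bottle's own z axis and vertical below 0.1 rad and contact force between the fingers and bottle below 0.1 N and linear speed of bottle below 0.02 m/s), for 0.2 s.
2. the cap is pressed home by the ram (value of joint cap above 0.0068 m and contact force between ram and vial above 5 N), for 0.1 s.
At the end, for the whole second after the job is handed in: The bottle stands upright and still on the floor of the spill tray (its centre within 45 mm of the tray's middle across and 92 mm along), the vial's cap is within 1.2 mm of fully home, the lever is back at rest (below 0.06 rad), and the vial stands upright in its cup (within 6 mm of its centre) (all of step 1 and value of joint cap above 0.0068 m and value of joint lever below 0.06 rad and horizontal distance between vial and anvil below 0.006 m and z of vial in the frame of anvil below 0.006 m and angle between vial's own z axis and vertical below 0.08 rad); the robot touches nothing.
It fails at once if the lever flew back: it returned faster than 1.3 rad/s (0.2 m/s at the grip) (velocity of joint lever below -1.3 rad/s).
It fails at once if the vial was cracked: the ram pressed on it with more than 150 N (contact force between ram and vial above 150 N).
It fails at once if the bottle was tipped by more than 0.6 rad (angle between bottle's own z axis and vertical above 0.6 rad).
It fails at once if the other bottle, one of the loose vials, the jar, the beaker or the tape was moved by more than 30 mm or knocked over (distance of any of bottle_a, vial_b, vial_c, jar, beaker, tape from where it was at the start of the episode above 0.03 m or angle between any of bottle_a, vial_b, vial_c, jar, beaker, tape's own z axis and vertical above 0.4 rad).
It also fails if it takes over 72 s, if anything falls off the work surface, if the arm or the gripper's body presses on something with over 40 N, if the wrist force passes 120 N, or if a joint passes its speed limit or range.

ROBOT

A 6-joint arm with a two-finger parallel gripper is mounted at the origin on the work surface. World frame = base frame: x ahead of the robot, y to its left, z up, the work surface at z = 0. Lengths are in mm, angles in rad, forces in N, time in s.
With the tool pointing down it reaches from about 250 to 775 mm from the base axis. Payload 4 kg.
Tool frame: the origin (TCP) lies at the very end of the fingers, on their centre line; the grasp point (between the pads) lies 19 mm behind it (robot.hold_point_z is the distance from the TCP to the grasp point, in mm); z points along the fingers, y is the line along which they close (so a half turn about z gives the same grasp; the last joint's range is limited). The gripper opens to 94 mm and grips with 3 to 60 N. Pads are 16 mm wide; open, the fingers measure 119 mm over their backs; the gripper's body (75 mm by 177 mm) begins 78 mm behind the grasp point.
Start: joints at [-1.413, 0.087, 1.371, -0, 1.684, -0.103], TCP at [141.816, -531.424, 170.006] pointing down, gripper open.
Joint ranges: [-3.1, 3.1], [-0.76, 2.03], [0.27, 2.55], [-1.08, 4.22], [0.17, 2.65], [-2.57, 2.57]. Speed limits (rad/s): [2.79, 2.79, 3.14, 3.14, 3.14, 3.14].

INTERFACE

Orientations are given as a unit quaternion [x, y, z, w].
In Python, from bench import robot, snapshot gives the robot as it stands. Calls block until the motion is done:
- robot.move_pose(position, orientation): joint-space move of the TCP to a pose.
- robot.move_linear(position, ori=None, vel=150, stop_force=None): straight line of the TCP; ori=None keeps the orientation; vel is the mean speed in mm/s. With stop_force (N) it stops when the force on the tool has changed by that much, and returns True; else False.
- robot.move_j(angles): joint-space move.
- robot.gripper_open() and robot.close_gripper(strength=None): open the fingers fully, or close them until they stop; strength is the grip in N (None keeps the last).
- robot.hold(seconds).
- robot.solve_ik(position, orientation): joint angles nearest the present ones, or None.
- robot.observe(): the state.
- snapshot(name): name is "scene" or "top" or "wrist"; returns a dict with "frame" (400x640x3 uint8, red, green, blue), "vfov" (degrees; the focal length in pixels is half the picture's height over the tangent of half this angle, whatever the lens; pixels are square), "cx", "cy" (the principal point, pixels), "k1" (the pictures are not rectified: a ray, as slopes to the right and down, at radius r is drawn at 1 + k1 r^2 times it, then the intrinsics apply), "xyz" and "orientation" of the camera in the world. Camera axes: x right, y up, looking along -z (the intrinsics and any distortion apply to the point x, -y, -z); pixel columns grow to the right and rows downward; lengths in mm; the calibration is good to about 2 mm. A picture is of the moment at which its call begins. There is no depth.
A pose or a line that the arm cannot do raises robot.PlanningError and nothing moves.
- robot.finish_job(): hands the job in; it is judged then, once.
The state is a dict: "t": time; "joint_pos": joint angles; "qd": joint speeds; "tau": joint torques, N m; "ee_pos": TCP position; "eef_rot": TCP orientation; "wrist_force": force on the tool from outside, world axes, zero at the start; "wrist_torque": the same for the moment, N m; "width": finger opening in mm; "gripper_force": force on a finger pad.
Only numpy, scipy, OpenCV 4.12 (cv2) and the standard library are available. Lean on these libraries where they do the work, as an engineer would, in place of code of your own. Each camera call takes 0.05 s, during which the arm holds its last target. There are 200 camera calls.

## Working session

There is one attempt and no reset: what is moved stays moved. The work goes in short steps, each a Python script; the robot and the scene stay as the last script left them, time stands still between calls to the robot, and variables do not carry over. Pictures are saved under pics/ and viewed, at most 10 in all, crops included, and the job is handed in when it is done.

```bash
mkdir -p pics; ls
cat > h.py <<'E'
import numpy as np,cv2
from bench import robot,snapshot
from scipy.spatial.transform import Rotation as R
def save(n,f): cv2.imwrite(f'pics/{n}.png',f[:,:,::-1])
def K(s):
    f=s['frame'].shape[0]/2/np.tan(np.radians(s['vfov'])/2); return f
def ray(s,u,v):
    f=K(s); d=np.array([(u-s['cx'])/f,(v-s['cy'])/f]); p=d.copy()
    for _ in range(30): p=d/(1+s['k1']*(p@p))
    r=R.from_quat(s['orientation']).apply([p[0],-p[1],-1]); return np.array(s['xyz']),r/np.linalg.norm(r)
def onz(s,u,v,z):
    o,r=ray(s,u,v); return o+r*(z-o[2])/r[2]
def proj(s,P):
    c=R.from_quat(s['orientation']).inv().apply(np.array(P,float)-s['xyz']); x=np.array([c[0],-c[1]])/-c[2]
    x=x*(1+s['k1']*(x@x)); return x*K(s)+[s['cx'],s['cy']]
def tri(obs):
    A=np.zeros((3,3));b=np.zeros(3)
    for s,u,v in obs:
        o,r=ray(s,u,v);M=np.eye(3)-np.outer(r,r);A+=M;b+=M@o
    return np.linalg.solve(A,b)
E
python3 - <<'E'
from h import *
import pickle
S={n:snapshot(n) for n in('scene','top','wrist')}
pickle.dump(S,open('s0.pkl','wb'))
for n,s in S.items():
    save(n+'0',s['frame']); print(n,{k:np.round(v,3) for k,v in s.items() if k!='frame'})
save('both0',cv2.resize(np.vstack([S['scene']['frame'],S['top']['frame']]),None,fx=.75,fy=.75))
E
```

```text
pics
scene {'vfov': np.float64(50.544), 'cx': np.float64(310.029), 'cy': np.float64(198.925), 'k1': np.float64(-0.037), 'xyz': array([ 639.595, -950.166,  880.156]), 'orientation': array([ 0.438,  0.01 , -0.001,  0.899])}
top {'vfov': np.float64(48.335), 'cx': np.float64(323.929), 'cy': np.float64(197.395), 'k1': np.float64(0.035), 'xyz': array([ 459.637,  -21.488, 1270.876]), 'orientation': array([ 0.047, -0.061, -0.694,  0.716])}
wrist {'vfov': np.float64(60.646), 'cx': np.float64(320.931), 'cy': np.float64(197.191), 'k1': np.float64(0.002), 'xyz': array([ 218.198, -511.64 ,  383.398]), 'orientation': array([-0.105,  0.083, -0.604,  0.786])}
```

View pics/scene0.png

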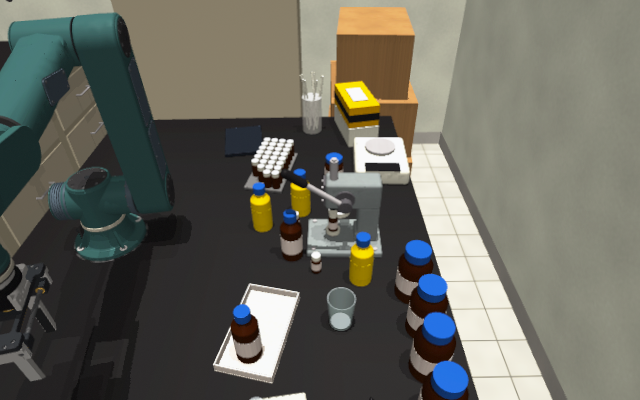

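View pics/top0.png

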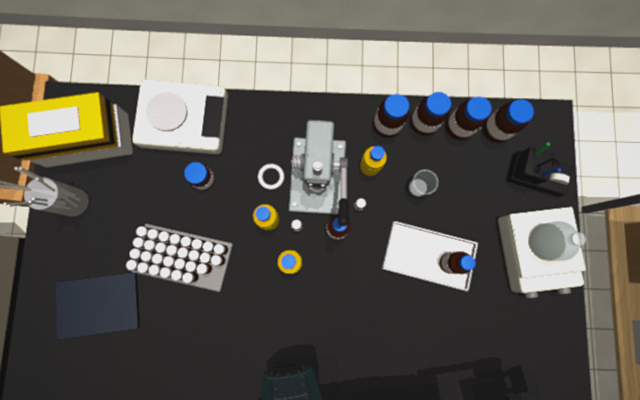

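The amber bottle with the blue cap under the lever grip is at scene (291,238) and top (340,228). Of the similar things, the yellow bottles are at top (265,217), (290,262) and (374,158), bottle_a is in the tray at (460,262), the jar is at (198,175), and large amber bottles stand at the back. Only (340,228) is amber and under the lever. I'll enlarge it to confirm.

Run:
```python
from h import *
import pickle
S=pickle.load(open('s0.pkl','rb'))
def crop(n,x0,y0,x1,y1,k):
    c=cv2.resize(S[n]['frame'][y0:y1,x0:x1],None,fx=k,fy=k,interpolation=cv2.INTER_CUBIC)
    for x in range((x0+9)//10*10,x1,10): cv2.putText(c,str(x),((x-x0)*k,8),0,.3,(255,255,0)); c[10:16,(x-x0)*k]=[255,0,255]
    for y in range((y0+9)//10*10,y1,10): cv2.putText(c,str(y),(0,(y-y0)*k+4),0,.3,(255,255,0)); c[(y-y0)*k,22:28]=[255,0,255]
    return c
save('c1',crop('top',250,112,390,250,4)); save('c2',crop('scene',245,150,400,295,4))
# colour blobs
for n in('top','scene'):
    hsv=cv2.cvtColor(S[n]['frame'],cv2.COLOR_RGB2HSV)
    for nm,lo,hi in(('blue',(100,150,80),(125,255,255)),('white',(0,0,190),(180,45,255)),('yellow',(20,150,100),(32,255,255))):
        m=cv2.inRange(hsv,lo,hi);N,_,st,ce=cv2.connectedComponentsWithStats(m)
        print(n,nm,[(np.round(ce[i]).astype(int).tolist(),int(st[i][4])) for i in range(1,N) if st[i][4]>25])
```

```text
top blue [([438, 104], 454), ([396, 106], 477), ([479, 108], 475), ([521, 111], 490), ([377, 152], 151), ([195, 173], 407), ([263, 214], 134), ([338, 226], 105), ([288, 261], 135), ([467, 262], 183)]
top white [([18, 38], 893), ([347, 82], 39935), ([625, 60], 714), ([626, 90], 894), ([117, 124], 73), ([53, 121], 1134), ([319, 148], 1027), ([299, 146], 109), ([339, 144], 51), ([338, 154], 63), ([270, 176], 211), ([344, 182], 56), ([561, 177], 79), ([51, 184], 28), ([47, 192], 55), ([311, 203], 391), ([361, 203], 59), ([14, 215], 508), ([547, 253], 3563), ([296, 224], 62), ([423, 254], 3275), ([141, 231], 68), ([152, 233], 66), ([163, 236], 67), ([174, 238], 66), ([185, 241], 66), ([138, 242], 69), ([196, 244], 70), ([149, 245], 70), ([160, 247], 68), ([207, 246], 66), ([171, 250], 69), ([218, 249], 72), ([134, 253], 66), ([182, 252], 69), ([193, 255], 70), ([145, 256], 70), ([204, 257], 69), ([157, 258], 73), ([215, 260], 73), ([168, 261], 68), ([179, 263], 70), ([131, 264], 71), ([142, 267], 73), ([190, 266], 70), ([153, 270], 75), ([201, 269], 73), ([165, 272], 75), ([176, 275], 72), ([187, 277], 73)]
top yellow [([51, 123], 3760), ([372, 163], 353), ([267, 218], 314), ([290, 262], 283)]
scene blue [([334, 156], 112), ([300, 172], 85), ([258, 188], 126), ([289, 216], 155), ([363, 239], 184), ([418, 252], 551), ([432, 288], 670), ([241, 314], 276), ([439, 328], 855), ([450, 379], 1089)]
scene white [([356, 94], 185), ([312, 97], 100), ([374, 159], 1908), ([260, 150], 136), ([275, 156], 590), ([473, 286], 13911), ([324, 193], 70), ([316, 233], 190), ([377, 247], 43), ([316, 254], 59), ([263, 330], 3164), ([342, 320], 139), ([286, 397], 205)]
scene yellow [([357, 99], 887), ([358, 121], 189), ([300, 199], 508), ([261, 212], 690), ([361, 265], 843)]
```

View pics/c1.png

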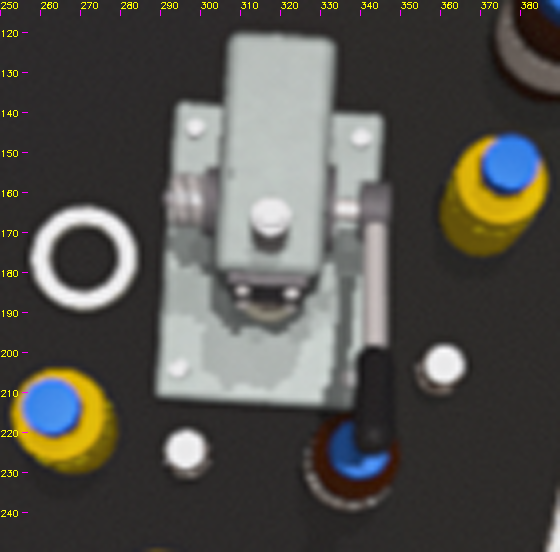

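View pics/c2.png

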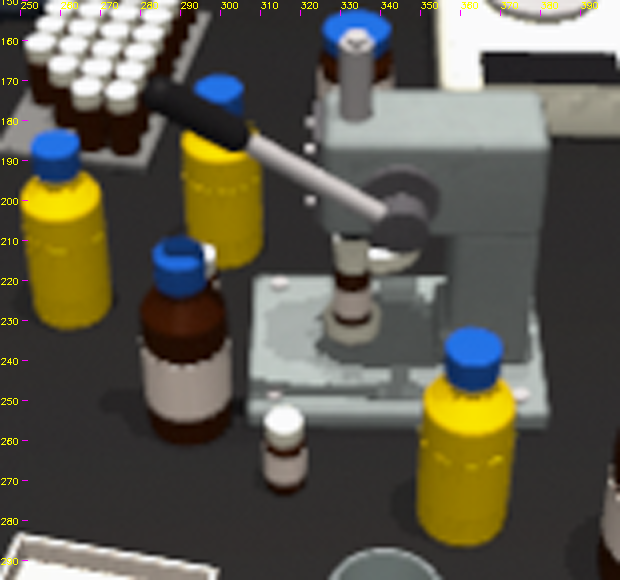

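The crops confirm it: the amber, blue-capped bottle is at scene (289,218), directly under the black grip at scene crop (285..305,172..185). The yellow ones are decoys. Next, the geometry.

Run:
```python
from h import *
import pickle
S=pickle.load(open('s0.pkl','rb'));T=S['top'];C=S['scene']
g=lambda p:np.round(p,1)
pt=lambda x,y:(250+x/4,112+y/4)
ps=lambda x,y:(245+x/4,150+y/4)
cor={k:onz(T,*pt(*v),20) for k,v in dict(FL=(157,395),FR=(352,409),BL=(177,101),BR=(383,117)).items()}
for k,v in cor.items(): print(k,g(v))
# scene front/right corner
for k,v in dict(FRs=(250,412),BRs=(548,414),FLs=(257,277)).items(): print(k,g(onz(C,*ps(*v),20)))
xa=(cor['BL']-cor['FL']);print('yaw',np.arctan2(xa[1],xa[0]),np.linalg.norm(xa),np.linalg.norm(cor['BL']-cor['BR']))
xb=cor['BR']-cor['FR'];print('yaw',np.arctan2(xb[1],xb[0]),np.linalg.norm(xb))
# bottle cap top
print('bottle tri',g(tri([(T,*pt(358,446)),(C,*ps(178,246))])), 'scene z156',g(onz(C,*ps(178,246),156)),'top z156',g(onz(T,*pt(358,446),156)))
print('bottle base scene',g(onz(C,*ps(187,444),0)))
# grip end / vial cap others
print('grip end tri',g(tri([(T,*pt(374,437)),(C,*ps(160,95))])))
for n,p in(('b',pt(445,365)),('c',pt(186,450))): print(n,g(onz(T,*p,61)))
print('yellow',[g(onz(T,*p,156)) for p in(pt(51,407),pt(511,163),(288,261))])
# tray
m=cv2.inRange(cv2.cvtColor(T['frame'],cv2.COLOR_RGB2HSV),(0,0,150),(180,60,255));m[:215]=0;m[295:]=0;m[:,:375]=0;m[:,490:]=0
c=max(cv2.findContours(m,0,2)[0],key=cv2.contourArea);q=cv2.approxPolyDP(cv2.convexHull(c),5,True)[:,0]
print(q.tolist());W=np.array([onz(T,*p,26) for p in q]);print(g(W),g(W.mean(0)))
print('bottle_a',g(tri([(T,468,262.5),(C,241,309)])))
print('beaker',g(onz(T,426,181,90)), 'wrist cam',S['wrist']['xyz'], robot.observe()['ee_pos'])
```

```text
FL [611.8  53.4  20. ]
FR [606.1 -84.5  20. ]
BL [826.3  47.5  20. ]
BR [ 819.6 -101.9   20. ]
FRs [ 609.6 -100.6   20. ]
BRs [ 819.7 -105.6   20. ]
FLs [613.4  45.4  20. ]
yaw -0.027334180413830334 214.60828290161558 149.5611306604141
yaw -0.08138043052847184 214.17216927805075
bottle tri [565.7 -82.  158.3] scene z156 [564.4 -79.5 156. ] top z156 [566.9 -81.9 156. ]
bottle base scene [ 564.5 -112.1    0. ]
grip end tri [559.9 -83.9 281.8]
b [ 633.7 -145.5   61. ]
c [569.8  29.8  61. ]
yellow [array([585.6, 111.3, 156. ]), array([ 752.7, -176.2,  156. ]), array([470.2,  43.3, 156. ])]
[[393, 223], [476, 242], [467, 290], [383, 268]]
[[ 585.5 -239.3   26. ]
 [ 539.6 -471.4   26. ]
 [ 407.5 -443.1   26. ]
 [ 460.  -212.    26. ]] [ 498.2 -341.4   26. ]
bottle_a [ 478.9 -401.4  161.8]
beaker [ 695.8 -316.9   90. ] wrist cam [ 218.19844825 -511.63997479  383.39822977] [ 141.73136419 -530.94256393  169.09516065]
```

Press origin is about (683.7, -24) with yaw about -0.035. The bottle is at (565.5, -81), with its top triangulated at 158. The tray centre is (498, -341) with yaw about -0.195, so the free place is about (510, -282). I'll check reachability for the whole plan.

```bash
cat >> h.py <<'E'
HP=robot.hold_point_z
def ori(az,tilt,flip=0):
    "tool dir: tilted from straight down by tilt towards azimuth az; closes horizontally across az"
    z=np.array([np.sin(tilt)*np.cos(az),np.sin(tilt)*np.sin(az),-np.cos(tilt)])
    y=np.array([-np.sin(az),np.cos(az),0])*(1-2*flip); x=np.cross(y,z)
    return R.from_matrix(np.c_[x,y,z])
def tcp(grasp,az,tilt,flip=0):
    r=ori(az,tilt,flip); return (np.array(grasp)+r.apply([0,0,HP])).tolist(), r.as_quat().tolist()
O=np.array([683.7,-24,0]);YAW=-.035
def P2W(p): return O+R.from_euler('z',YAW).apply(p)
def grip(th): 
    a=.6-th; return P2W([30-157*np.cos(a),-64,180+157*np.sin(a)])
def tang(th): # direction of grip motion for growing th
    a=.6-th; return R.from_euler('z',YAW).apply([-np.sin(a),0,-np.cos(a)])
B=np.array([565.5,-81,80.]);PL=np.array([510,-282,84.])
E
python3 - <<'E'
from h import *
o=robot.observe();r=R.from_quat(o['eef_rot']);print(HP,np.round(r.as_matrix(),2),'cam in tool',r.inv().apply(np.array(snapshot('wrist')['xyz'])-o['ee_pos']))
d=lambda az:np.array([np.cos(az),np.sin(az),0])
for f in(0,1):
  for nm,g,az,t in [('pre',B-d(.25)*130+[0,0,100],.25,.785),('grasp',B,.25,.785),('lift',B+[0,0,50],.25,.785),('back',B-d(.25)*70+[0,0,60],.25,.785)]+[('place%.1f'%a,PL+[0,0,60],a,.785) for a in(-.4,-.7,-1)]+[('placedn',PL,-.7,.785)]+[('lev%.1f'%th,grip(th),YAW,t0+th) for t0 in(-.1,.1) for th in(0,.4,.8,1.1)]+[('levpre',grip(0)+[0,0,80],YAW,-.1)]:
    q=robot.solve_ik(*tcp(g,az,t,f)); print(f,nm,None if q is None else np.round(q,2))
E
```

```text
18.8 [[ 0.97  0.26 -0.  ]
 [ 0.26 -0.97  0.  ]
 [ 0.   -0.   -1.  ]] cam in tool [  78.88344149    0.73853151 -214.44156133]
0 pre None
0 grasp None
0 lift None
0 back None
0 place-0.4 [-0.76 -0.37  2.07  0.39  0.72 -2.13]
0 place-0.7 [-0.52 -0.35  2.06 -0.2   0.66 -1.29]
0 place-1.0 [-0.32 -0.23  1.98 -0.64  0.84 -0.6 ]
0 placedn [-0.52 -0.28  2.14 -0.25  0.51 -1.22]
0 lev0.0 [-0.23  0.26  1.02 -0.02  1.96 -1.77]
0 lev0.4 [-0.3  -0.12  1.57  0.08  1.41 -1.84]
0 lev0.8 [-0.4  -0.38  2.03  0.31  0.85 -2.07]
0 lev1.1 None
0 lev0.0 [-0.25  0.09  1.22  0.02  1.74 -1.79]
0 lev0.4 [-0.35 -0.28  1.75  0.16  1.19 -1.9 ]
0 lev0.8 [-0.47 -0.47  2.2   0.58  0.65 -2.33]
0 lev1.1 None
0 levpre [-0.23  0.29  0.82 -0.02  2.13 -1.78]
1 pre [-0.98 -0.59  2.13  0.75  1.35  0.27]
1 grasp [-0.6  -0.23  2.12  0.79  0.85  0.31]
1 lift [-0.6  -0.3   2.05  0.72  0.94  0.42]
1 back [-0.78 -0.45  2.14  0.74  1.11  0.32]
1 place-0.4 [-0.76 -0.37  2.07  0.39  0.72  1.01]
1 place-0.7 [-0.52 -0.35  2.06 -0.2   0.66  1.86]
1 place-1.0 [-0.32 -0.23  1.98 -0.64  0.84  2.54]
1 placedn [-0.52 -0.28  2.14 -0.25  0.51  1.92]
1 lev0.0 [-0.23  0.26  1.02 -0.02  1.96  1.37]
1 lev0.4 [-0.3  -0.12  1.57  0.08  1.41  1.3 ]
1 lev0.8 [-0.4  -0.38  2.03  0.31  0.85  1.07]
1 lev1.1 [-0.48 -0.38  2.3   0.97  0.45  0.4 ]
1 lev0.0 [-0.25  0.09  1.22  0.02  1.74  1.36]
1 lev0.4 [-0.35 -0.28  1.75  0.16  1.19  1.24]
1 lev0.8 [-0.47 -0.47  2.2   0.58  0.65  0.81]
1 lev1.1 [-0.54 -0.33  2.43  1.79  0.48 -0.45]
1 levpre [-0.23  0.29  0.82 -0.02  2.13  1.37]
```

Run:
```python
from h import *
o=robot.observe();p=np.array(o['ee_pos']);robot.gripper_open()
az,t=.25,.785;z=ori(az,t,1).apply([0,0,1])
robot.move_linear((p+[0,0,130]).tolist())
robot.move_pose(*tcp(B-z*150+[0,0,60],az,t,1))
robot.move_linear(*tcp(B-z*130,az,t,1))
s=snapshot('wrist');T=snapshot('top');save('w1',s['frame']);import pickle;pickle.dump((s,T),open('s1.pkl','wb'))
print(robot.observe()['t'],robot.observe()['width'],proj(s,[565.5,-81,156]),proj(s,[565.5,-81,0]),proj(s,grip(0)))
```

```text
4.0583 93.64598069677884 [319.40412996 136.69502465] [319.96518215 222.39493602] [332.83948401 -26.72963575]
```

View pics/w1.png

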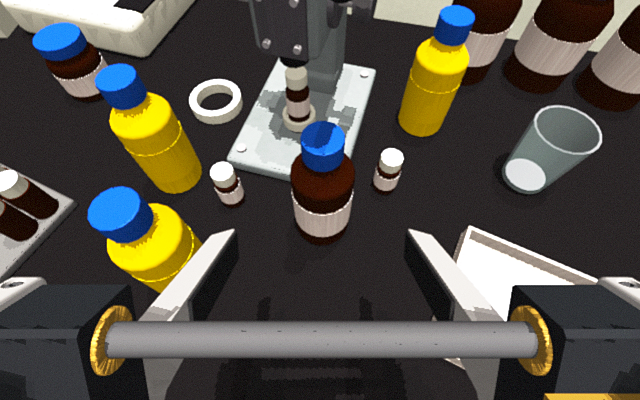

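The wrist view shows the bottle centred between the fingers, cap top at (323,133) against a predicted (319,137), which is about 3 mm to the right. I'll shift y by -2 and grasp.

```bash
sed -i 's/B=np.array(\[565.5,-81/B=np.array([565.5,-83/' h.py
python3 - <<'E'
from h import *
az,t=.25,.785
hit=robot.move_linear(*tcp(B,az,t,1),vel=120,stop_force=8)
print('hit',hit,np.round(robot.observe()['ee_pos'],1),tcp(B,az,t,1)[0])
if not hit:
    robot.close_gripper(40);o=robot.observe();print(o['t'],o['width'],o['gripper_force'],np.round(o['wrist_force'],1))
    robot.move_linear(*tcp(B+[0,0,12],az,t,1),vel=40);robot.hold(.2)
    o=robot.observe();print(o['width'],o['gripper_force'],np.round(o['wrist_force'],1))
    save('sc2',snapshot('scene')['frame'][170:340,200:420].repeat(3,0).repeat(3,1))
E
```

```text
hit False [578.6 -80.1  67.4] [578.3752119214763, -79.71241865184226, 66.70110053965665]
6.0 55.03368051313499 39.242073287214225 [-0.1  0.2  0.2]
55.70545383033877 39.23582156006887 [ 0.6  0.3 -2.9]
```

View pics/sc2.png

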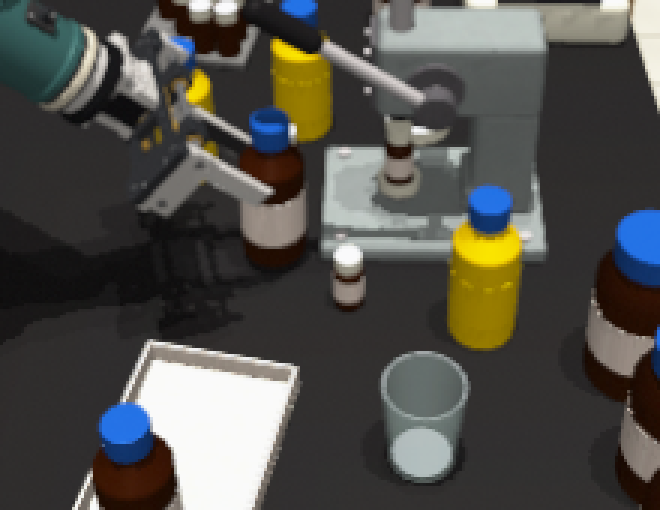

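The bottle is held upright at scene (290,230), clear of the bench and lever. Now I'll carry it out and over the tray, and measure its cap there before lowering.

Run:
```python
from h import *
d=np.array([np.cos(.25),np.sin(.25),0]);t=.785
robot.move_linear(*tcp(B+[0,0,55],.25,t,1),vel=80)
robot.move_linear(*tcp(B-d*70+[0,0,60],.25,t,1),vel=130)
robot.move_linear(*tcp([500,-190,145],-.2,t,1),vel=120)
robot.move_linear(*tcp(PL+[0,0,50],-.7,t,1),vel=100)
robot.hold(.3);o=robot.observe();print(o['t'],o['width'],o['gripper_force'],np.round(o['wrist_force'],1))
import pickle
T=snapshot('top');C=snapshot('scene');pickle.dump((T,C),open('s2.pkl','wb'))
r=lambda s:s['frame'][::1,::1]
save('p3',np.hstack([T['frame'][200:320,360:490].repeat(3,0).repeat(3,1),C['frame'][220:390,200:330].repeat(3,0).repeat(3,1)[:360]]))
for n,s in(('T',T),('C',C)):
    m=cv2.inRange(cv2.cvtColor(s['frame'],cv2.COLOR_RGB2HSV),(100,150,60),(125,255,255));N,_,st,ce=cv2.connectedComponentsWithStats(m)
    print(n,[(ce[i].round(1).tolist(),st[i].tolist()) for i in range(1,N) if st[i][4]>25 and st[i][4]<300])
    print(proj(s,PL+[0,0,126-6]))
```

```text
10.475 55.9630264650584 39.235729611191346 [ 0.6  0.1 -2.3]
T [([377.2, 152.3], [371, 145, 14, 15, 151]), ([551.8, 171.0], [542, 168, 20, 7, 53]), ([262.6, 213.6], [257, 207, 13, 14, 134]), ([422.7, 247.2], [415, 240, 16, 15, 188]), ([288.1, 261.2], [282, 255, 13, 13, 135]), ([466.8, 262.4], [459, 255, 17, 15, 196])]
[423.81431824 247.9856709 ]
C [([333.7, 156.4], [325, 152, 18, 12, 116]), ([300.0, 172.5], [293, 168, 13, 11, 91]), ([258.4, 188.4], [253, 182, 12, 13, 128]), ([362.8, 238.8], [356, 232, 15, 15, 184]), ([259.9, 255.6], [252, 247, 16, 18, 247]), ([241.4, 313.8], [232, 304, 19, 21, 292])]
[260.04591445 253.30539911]
```

View pics/p3.png

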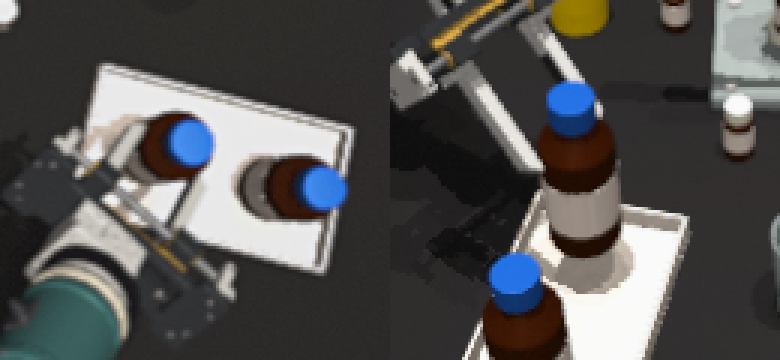

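The bottle hangs upright over the free +y end of the tray, cap at top (423,247) and scene (260,255). That is within 2 mm of the plan, with bottle_a well clear. Lowering and releasing.

Run:
```python
from h import *
t=.785;az=-.7
robot.move_linear(*tcp(PL+[0,0,8],az,t,1),vel=100)
hit=robot.move_linear(*tcp(PL-[0,0,8],az,t,1),vel=15,stop_force=4)
o=robot.observe();r=R.from_quat(o['eef_rot']);g=np.array(o['ee_pos'])-r.apply([0,0,HP]);print(hit,'grasp',np.round(g,1),np.round(o['wrist_force'],1))
robot.gripper_open();robot.hold(.2)
z=r.apply([0,0,1])
robot.move_linear(*tcp(g-z*140,az,t,1),vel=150)
o=robot.observe();print(o['t'],np.round(o['wrist_force'],1))
T=snapshot('top');C=snapshot('scene')
for n,s in(('T',T),('C',C)):
    m=cv2.inRange(cv2.cvtColor(s['frame'],cv2.COLOR_RGB2HSV),(100,150,60),(125,255,255));N,_,st,ce=cv2.connectedComponentsWithStats(m)
    print(n,[(ce[i].round(1).tolist(),st[i].tolist()) for i in range(1,N) if st[i][4]>25 and st[i][4]<300], proj(s,[510,-282,154]),proj(s,[479,-401,154]))
```

```text
True grasp [ 510.2 -282.1   84.7] [-2.1  1.2  5.7]
13.8083 [0.  0.8 0.1]
T [([377.2, 152.3], [371, 145, 14, 15, 151]), ([552.0, 170.9], [542, 168, 20, 7, 53]), ([262.6, 213.5], [256, 207, 14, 14, 134]), ([417.1, 248.9], [410, 242, 15, 15, 177]), ([288.1, 261.2], [282, 255, 13, 13, 135]), ([466.8, 262.4], [459, 255, 17, 15, 197])] [418.93980655 248.78345206] [466.85141505 262.84358302]
C [([333.6, 156.4], [325, 152, 18, 12, 115]), ([300.0, 172.5], [293, 168, 13, 11, 93]), ([258.4, 188.4], [253, 182, 12, 13, 127]), ([362.8, 238.8], [356, 232, 15, 15, 184]), ([261.0, 269.9], [253, 261, 17, 19, 244]), ([241.4, 314.0], [233, 304, 18, 21, 285])] [262.07704575 268.62423557] [241.93877127 311.09093438]
```

The bottle stands released in the tray, cap within 2 mm of its planned place, and bottle_a hasn't moved. Next I'll hover over the lever grip.

Run:
```python
from h import *
p=np.array(robot.observe()['ee_pos'])
robot.move_linear((p+[0,0,150]).tolist(),vel=200)
robot.move_pose(*tcp(grip(0)+[0,0,75],YAW,-.1,1))
o=robot.observe();print(o['t'],np.round(o['ee_pos'],1))
W=snapshot('wrist');C=snapshot('scene')
k=3;c=C['frame'][130:260,240:380];c=cv2.resize(c,None,fx=2,fy=2)
im=np.zeros((400,640+280,3),np.uint8)
save('w4',W['frame']);a=R.from_euler('z',YAW).apply([-np.cos(.6),0,np.sin(.6)])
for n,s in(('W',W),('C',C)): print(n,[proj(s,grip(0)+a*e).round(1).tolist() for e in(-37.5,0,37.5)])
```

```text
15.7833 [579.6 -84.6 324.4]
W [[320.7, 150.2], [320.7, 193.5], [320.8, 239.5]]
C [[306.7, 185.0], [294.2, 178.1], [281.3, 171.0]]
```

View pics/w4.png

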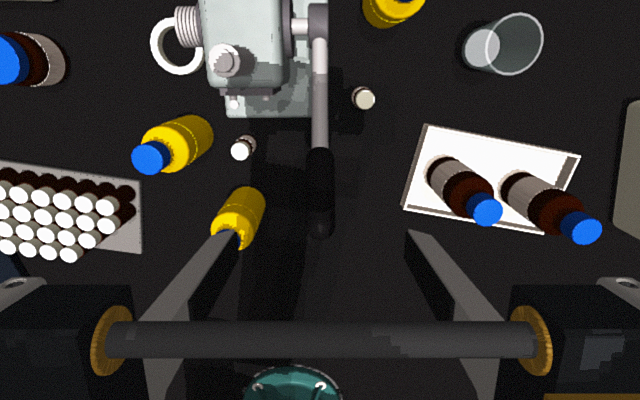

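The lever grip spans (320,150) to (320,238) in the wrist view, exactly as predicted. I'll take hold of it and pull along the arc while watching the tangential force.

```bash
cat > press.py <<'E'
from h import *
import json
t0=-.1
def go(th,v): robot.move_linear(*tcp(grip(th),YAW,t0+th,1),vel=v)
def F(th): return -float(np.dot(robot.observe()['wrist_force'],tang(th)))
E
python3 - <<'E'
from press import *
hit=robot.move_linear(*tcp(grip(0),YAW,t0,1),vel=80,stop_force=8);print('hit',hit)
if hit: raise SystemExit
robot.close_gripper(60);robot.hold(.1)
o=robot.observe();print(o['t'],o['width'],o['gripper_force'],np.round(o['wrist_force'],1))
if not 18<o['width']<28: raise SystemExit
th=0;L=[];f=0
while th<1.15 and f<17:
    th+=.03 if th<.6 else .005
    go(th,50 if th<.6 else 20);f=F(th);L.append((round(th,3),round(f,1)))
print(L[:20:3],L[20::3],L[-3:])
o=robot.observe();print(o['t'],o['width'],np.round(o['wrist_force'],1),np.round(np.array(o['ee_pos'])-tcp(grip(th),YAW,t0+th,1)[0],2))
json.dump(th,open('th.json','w'))
E
```

```text
hit False
18.5 0.28441665001789357 1.3285327004268765 [1.2 0.5 2. ]
```

The fingers closed on nothing, so I'll look.

Run:
```python
from h import *
W=snapshot('wrist');C=snapshot('scene')
a=cv2.resize(W['frame'][60:320,200:440],(480,520));b=cv2.resize(C['frame'][130:260,240:320],(320,520))
save('m5',np.hstack([a,b]));o=robot.observe();print(np.round(o['ee_pos'],1),tcp(grip(0),YAW,-.1,1)[0])
```

```text
[580.2 -84.4 250.1] [580.0680321061111, -84.41061934239247, 249.9427900157937]
```

View pics/m5.png

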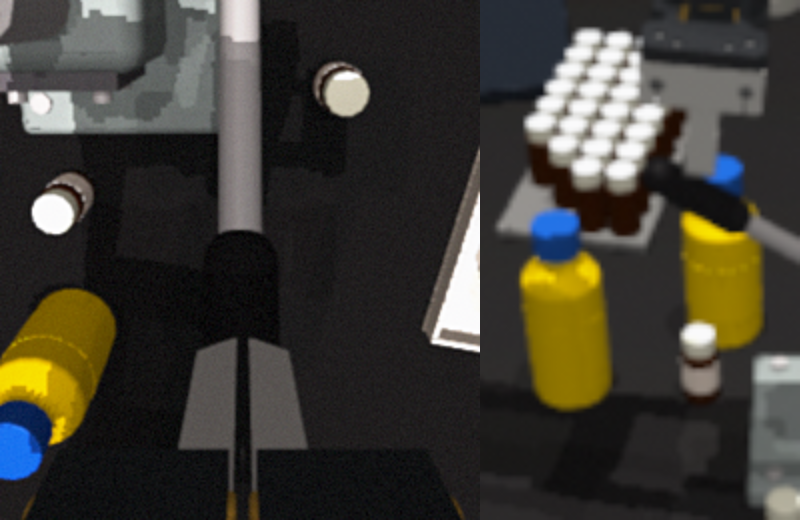

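Run:
```python
from h import *
W=snapshot('wrist');C=snapshot('scene');a=R.from_euler('z',YAW).apply([-np.cos(.6),0,np.sin(.6)])
o=robot.observe();r=R.from_quat(o['eef_rot']);p=np.array(o['ee_pos']);print(o['t'],o['width'],np.round(o['wrist_force'],1),np.round(r.as_matrix()[:,2],2))
for n,s in(('W',W),('C',C)): print(n,'bar',[proj(s,grip(0)+a*e).round(1).tolist() for e in(-37.5,0,37.5)],'tcp',proj(s,p),'hold',proj(s,p-r.apply([0,0,HP])),'40 back',proj(s,p-r.apply([0,0,60])))
print('wcam',np.round(W['xyz'],1), 'bar end/start obs in W at z of plane y', )
# intersect wrist & scene rays with lever plane
n=R.from_euler('z',YAW).apply([0,1,0]);q=grip(0)
def onpl(s,u,v):
    o_,d=ray(s,u,v);return o_+d*(n@(q-o_))/(n@d)
for nm,u,v in(('tip',480,0),): pass
for nm,x,y in(('tip',655,172),('inner',748,215),('mid',700,193)): print(nm,onpl(C,240+(x-480)/4,130+y/4).round(1))
```

```text
18.7 0.07060712320001652 [1.3 0.2 1.2] [-0.1  0.  -1. ]
W bar [[321.1, 178.2], [321.1, 236.9], [321.1, 300.6]] tcp [321.0520797  226.19358894] hold [321.03457423 236.81240322] 40 back [320.98316685 267.99841219]
C bar [[306.7, 185.0], [294.2, 178.1], [281.3, 171.0]] tcp [293.76408853 184.10407482] hold [294.18377494 178.06351368] 40 back [295.13720744 164.35464274]
wcam [680.1 -88.  455.8] bar end/start obs in W at z of plane y
tip [556.7 -83.6 283.9]
inner [613.7 -85.6 251.5]
mid [584.1 -84.6 268.2]
```

Run:
```python
from h import *
C=snapshot('scene');g=cv2.cvtColor(C['frame'],cv2.COLOR_RGB2GRAY)
print('cols 278..314');
for v in range(158,194,1): print(v,' '.join('%3d'%x for x in g[v,278:314]))
```

```text
cols 278..314
158 206 250 250 250 250 250 246 200  96  55  19  17  17  64 104 115 115 117 115 115 115 102  80  73  76  83  86  76  77  92  95  93  72  42  42  41
159 156 224 238 245 243 238 217 131  43  20  16  17  17  66 104 116 116 117 117 117 116  92  46  41  42  41  43  44  46  54  57  56  49  41  41  42
160 136 190 215 223 202 180 156  98  20  18  17  17  43  88 114 116 116 117 117 117 117  89  37  41  40  41  41  41  41  41  41  41  41  41  41  41
161 233 241 241 239 222 168 135 101  28  16  18  17  70 119 129 117 117 116 117 116 117  93  42  42  42  41  41  41  42  41  41  41  41  41  41  41
162 250 250 250 250 244 201 125  80  23  18  18  17  80 123 126 117 117 116 117 117 123 102  48  42  42  42  42  41  42  40  42  42  42  42  42  42
163 250 250 250 246 227 171  81  39  17  18  15  17  80 117 119 117 116 117 117 116 130 111  44  42  42  42  42  42  42  42  42  42  42  42  41  42
164 229 229 225 203 163 111  20  16  18  15  29  63 110 127 117 117 116 116 117 117 122  99  42  42  42  42  42  42  41  41  43  42  41  42  42  42
165 230 213 178 141 133  97  21  17  15  17  65 11
[... 3541 characters left out ...]
  42  42  42  66  91 113 139 167 184 194 200 202 203 203 202 191 173 170 152 119 103  96  97 104 110 116 122
190 132 136 138 114  55  36  43  43  42  42  43  43  61  89 103 110 123 138 149 158 165 169 167 163 156 146 135 123 111 106 101  92  85  94 104 111
191  94  98 100  82  44  40  43  44  43  44  43  43  65  91 102 106 111 113 116 121 124 125 124 124 121 118 116 114 112 108 104  91  70  67  81  96
192  59  60  65  55  38  43  44  43  44  43  44  44  67  92 100 105 111 113 114 117 118 116 116 119 118 118 116 114 111 108 104  91  66  46  53  67
193  45  47  52  49  39  43  43  44  44  43  44  44  89 110 100 104 111 113 115 116 117 118 118 119 119 117 116 113 111 108 104  92  66  44  44  45
```

Both views put the fingers inside the bar's outline with the lever still at rest. I'll probe by touch: open, back off, close, and come down slowly on the bar.

Run:
```python
from press import *
ob=robot.observe
robot.gripper_open();print(np.round(ob()['wrist_force'],1))
robot.move_linear(*tcp(grip(0)+[0,0,55],YAW,t0,1),vel=120);print(np.round(ob()['wrist_force'],1))
robot.close_gripper(10)
hit=robot.move_linear(*tcp(grip(0)+[0,0,15],YAW,t0,1),vel=30,stop_force=2)
o=ob();print(o['t'],hit,np.round(o['ee_pos'],1),np.round(o['wrist_force'],2),o['width'])
C=snapshot('scene');g=cv2.cvtColor(C['frame'],cv2.COLOR_RGB2GRAY)
for v in range(166,180,2): print(v,' '.join('%3d'%x for x in g[v,278:306]))
```

```text
[ 0.4 -0.2 -0.4]
[ 0.1  0.3 -0.1]
23.7083 False [580.2 -84.4 265.2] [ 0.36 -0.03  0.21] 0.40099801135655033
166 249 245 227 168 127  86  22  15  17  17  64 122 137 121 117 117 117 117 117 117  94  48  42  42  42  42  42  42
168 250 246 206 105  43  21  20  20  18  27  89 135 126  83  77  83  87  93  93 103  94  63  63  58  48  42  42  42
170 169 138 121  74  27  31  36  36  26  26  59  91  83  44  42  45  74  91  99 104 104 104 105 104 104 101  81  54
172 232 136  78  31  27  31  37  36  26  15  16  16  16  17  26  55  90 104 105 104 105 105 105 104 105 105 101  77
174 119  49  18  17  18  20  22  21  21  20  16  17  15  16  15  15  22  44  67  85  98 102 102 100  90  73  55  45
176 108  44  17  16  14  15  17  16  16  17  17  15  16  17  16  16  18  16  16  15  16  27  37  45  47  46  44  41
178  20  16  17  17  42  74  69  28  15  15  15  16  17  16  18  18  17  16  16  17  16  17  15  16  25  32  35  40
```

The finger end appears at scene row 169, but the reported TCP projects to about row 179. There is even bench visible between the fingers and the bar, so the real fingertips end short of the reported TCP. That also explains the 55 mm width on the bottle. I'll measure the shortfall by touching the bar's top.

Run:
```python
from press import *
ob=robot.observe
hit=robot.move_linear(*tcp(grip(0)+[0,0,-15],YAW,t0,1),vel=15,stop_force=1.5)
o=ob();print(o['t'],hit,np.round(o['ee_pos'],1),np.round(o['wrist_force'],2),o['width'])
C=snapshot('scene');W=snapshot('wrist')
g=cv2.cvtColor(C['frame'],cv2.COLOR_RGB2GRAY)
for v in range(166,182,1): print(v,' '.join('%3d'%x for x in g[v,284:306]))
r=R.from_quat(o['eef_rot'])
for k in(0,10,20,30,40): print(k,proj(C,np.array(o['ee_pos'])-r.apply([0,0,k])).round(1),proj(W,np.array(o['ee_pos'])+r.apply([8,0,-k])).round(1))
g=cv2.cvtColor(W['frame'],cv2.COLOR_RGB2GRAY)
print('wrist cols 300..342 step3')
for v in range(205,262,3): print(v,' '.join('%3d'%x for x in g[v,300:345:3]))
robot.move_linear(*tcp(grip(0)+[0,0,10],YAW,t0,1),vel=60)
```

```text
24.8167 True [579.9 -84.4 250.6] [-0.49 -0.02  3.36] 0.42064202671611284
166  21  16  16  17  65 121 143 128 117 117 116 116 117 116 106  74  42  43  42  42  42  42
167  17  17  16  17  51 115 135 119 116 117 116 116 117 116 103  67  43  42  42  41  42  42
168  19  19  17  29  89 135 129 109 116 117 117 116 117 117 103  76  62  58  47  42  42  41
169  26  25  22  51 115 147 125 104 116 117 117 116 116 117 107  94  93  91  89  78  54  42
170  34  33  27  42  84 108  98  98 117 117 117 117 117 117 112 104 104 104 105 100  81  54
171  45  39  29  21  24  42  70 102 116 117 116 116 117 117 109  99 105 104 104 104 102  80
172  41  37  26  19  15  15  59  94 107 109 110 113 113 116 111 100 104 105 105 105 100  78
173  32  30  23  17  17  15  41  61  73  78  83  94 100 104 108 104 105 105 105  99  81  54
174  26  24  19  16  17  16  21  25  30  35  42  54  69  88 102 102 103 101  90  73  56  44
175  17  18  15  17  16  16  18  16  16  16  14  16  29  55  71  75  77  75  61  47  42  42
176  15  15  17  15  16  17  16  17  16  18  17  17  15  14  22  31  40  46  48  45  43  41
177  17  15  16
[... 1140 characters left out ...]
   6   5   5  10  19  57  45   3  48  45  16  13   8  19  29
232  11  17  48  92  86  85  48   0  60  87  89  90  44  18  24
235  77  85  83  87  83  87  43  14  49  91  83  85  85  84  86
238  83  82  81  92  86  88  48  11  44  84  82  84  91  89  81
241  81  81  88  87  83  84  45  14  49  87  84  86  87  83  86
244  88  83  82  86  84  86  33  13  35  86  83  86  82  91  85
247  82  84  87  85  85  87  30   9  35  88  82  79  85  87  83
250  86  85  81  87  86  90  27  17  36  86  89  87  86  86  83
253  88  79  88  84  81  89  19  10  26  81  85  83  86  84  85
256  83  85  90  84  89  85  23   5  24  85  87  87  89  87  81
259  85  77  87  83  85  87  21  19  18  85  81  82  81  86  85
```

The bar top gives 34–39 mm, the scene about 35, the wrist about 27, and the bottle chord 31. So the real fingertips end about 31 mm short of the reported TCP. I'll set the effective grasp offset to 50 mm, check IK along the arc, and pull.

```bash
sed -i 's/^HP=.*/HP=50./' h.py
python3 - <<'E'
from press import *
import sys
ok=[robot.solve_ik(*tcp(grip(t),YAW,t0+t,1)) is not None for t in np.arange(0,1.16,.05)];print(ok)
if not all(ok[:-1]): sys.exit()
robot.gripper_open()
hit=robot.move_linear(*tcp(grip(0),YAW,t0,1),vel=80,stop_force=6);print('hit',hit)
if hit: sys.exit()
robot.close_gripper(60);robot.hold(.1)
o=robot.observe();print(o['t'],o['width'],o['gripper_force'],np.round(o['wrist_force'],1))
if not 18<o['width']<28: sys.exit()
th=0;L=[];f=0
while th<1.15 and f<17:
    th+=.03 if th<.6 else .005
    go(th,50 if th<.6 else 20);f=F(th);L.append((round(th,3),round(f,1)))
print(L[:20:3],L[20::4],L[-3:])
o=robot.observe();print(o['t'],o['width'],np.round(o['wrist_force'],1),np.round(np.array(o['ee_pos'])-tcp(grip(th),YAW,t0+th,1)[0],2))
json.dump(th,open('th.json','w'))
E
```

```text
[True, True, True, True, True, True, True, True, True, True, True, True, True, True, True, True, True, True, True, True, True, True, True, True]
hit False
28.55 22.639793444547237 59.99776840209961 [0.1 3.2 0. ]
[(0.03, 1.7), (0.12, 2.6), (0.21, 2.9), (0.3, 3.7), (0.39, 2.3), (0.48, 4.1), (0.57, 4.2)] [(0.605, 8.2), (0.625, 9.7), (0.645, 10.2), (0.665, 10.3), (0.685, 9.4), (0.705, 9.4), (0.725, 9.7), (0.745, 9.7), (0.765, 9.7), (0.785, 10.2), (0.805, 10.4), (0.825, 11.1), (0.845, 14.6)] [(0.84, 13.4), (0.845, 14.6), (0.85, 17.3)]
46.1583 23.22075008060497 [-15.2   7.3  14. ] [-0.35  0.54  1.66]
```

Contact began at about 0.6 rad and the force sat at 10 N while the cap slid. It then rose steeply to 17 N at 0.85, so the cap is bottoming. I'll go slightly further to about 20 N, hold, then ease back, nudging past rest so nothing is stored in the spring at release.

Run:
```python
from press import *
th=json.load(open('th.json'));f=F(th);print(f)
while f<20 and th<.88: th+=.004;go(th,20);f=F(th);print(round(th,3),round(f,1))
robot.hold(.25);print('held',F(th),robot.observe()['t'])
L=[]
while th>0:
    th=max(0,th-.06);go(th,55);L.append((round(th,2),round(F(th),1)))
print(L)
f=F(0)
while f>-3 and th>-.06: th-=.006;go(th,20);f=F(0)
o=robot.observe();print(th,f,o['t'],o['width'],np.round(o['wrist_force'],1))
```

```text
17.333664284745016
0.854 19.1
0.858 20.4
held 21.616280941472894 46.9083
[(0.8, 3.2), (0.74, 3.1), (0.68, 4.0), (0.62, 3.1), (0.56, 2.2), (0.5, 2.5), (0.44, 2.9), (0.38, 3.5), (0.32, 2.2), (0.26, 3.9), (0.2, 3.3), (0.14, 2.3), (0.08, 2.3), (0.02, 2.5), (0, 2.1)]
-0.018000000000000002 -4.853031102683998 52.1083 22.53743119370123 [-2.7  5.7 -3.9]
```

Run:
```python
from press import *
robot.gripper_open()
robot.move_linear(*tcp(grip(-.018)+[0,0,110],YAW,t0-.018,1),vel=150)
o=robot.observe();print(o['t'],np.round(o['wrist_force'],1))
C=snapshot('scene')['frame'];T=snapshot('top')['frame']
save('end',np.hstack([cv2.resize(C[140:400,200:400],None,fx=2.2,fy=2.2),cv2.resize(T[130:300,330:490],(352,572))[:572]]))
```

```text
54.1583 [ 0.3  0.7 -0.7]
```

View pics/end.png

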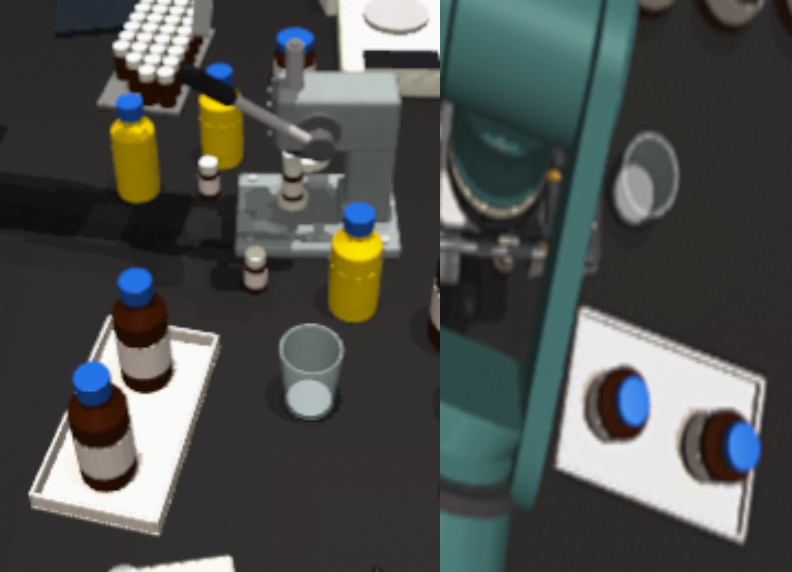

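The final view shows both bottles upright in the tray at crop (140,330) and (100,425). The lever is back at rest with its tip at (190,75), the vial stands in its cup at (292,180), and nothing is knocked over.

```bash
python3 -c "
from bench import robot
print(robot.finish_job())"
```

```text
the job is handed in; nothing more can be done
None
```

The job is handed in, with no verdict returned: the bottle stands in the spill tray, the cap was pressed until it felt solid (21.6 N at the grip, limit about 33 N), and the lever was eased back to rest and released, at 54 s of the 72 s.

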